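Open a tight olive jar in the one-handed jar vise

ROBOT

A 6-joint arm with a two-finger parallel gripper is mounted at the origin on a cart in front of the work surface, level with it; the furniture and walls round the work are solid. World frame = base frame: x ahead of the robot, y to its left, z up, the work surface at z = 0. Lengths are in m, angles in rad, forces in N, time in s.
With the tool pointing down it reaches from about 0.275 to 0.775 m from the base axis. Payload 14.6 kg.
Tool frame: the origin (TCP) lies at the very end of the fingers, on their centre line; the grasp point (between the pads) lies 19 mm behind it (robot.grip_depth is the distance from the TCP to the grasp point, in m); z points along the fingers, y is the line along which they close (so a half turn about z gives the same grasp; the last joint's range is limited). The gripper opens to 85 mm and grips with 20 to 120 N. Pads are 22 mm wide; open, the fingers measure 114 mm over their backs; the gripper's body (76 mm by 85 mm) begins 54 mm behind the grasp point. The pads swing forward as they close: fully open they stand 13 mm farther back than shut.
Start: joints at [-1.318, 0.263, -0.048, 1.259, 0, 1.415], TCP at [0.208, -0.482, 0.231] pointing down, gripper open.
Joint ranges: [-2.65, 2.65], [-0.89, 1.7], [-1.18, 1.37], [-2.13, 2.11], [-1.35, 1.29], [-3.14, 3.14]. Speed limits (rad/s): [1.89, 1.89, 2.57, 2.79, 3.14, 3.14].

INTERFACE

Orientations are given as a unit quaternion [w, x, y, z].
In Python, from plant import robot, viewer, nets gives the robot as it stands.
- The arm moves only by the tool drive_tool, never from a script. Its argument "targets" is text: rows parted by semicolons, each of 4 numbers parted by spaces: the shift along the world's x, y, z in m, then the turn about the world's z in degrees. In form: tx ty tz turn; .... A call has exactly 8 rows; each row shifts and turns the commanded pose from where the row before left it; what a row does not reach is not made up. A row lasts 1/8 s, in which the tool goes at most 62.5 mm and 10.7 degrees, less where a joint would pass 70% of its speed; a pose out of reach is approached as far as the arm can. A call is refused whole if a number of a shift passes 0.0625 or a number of a turn 10.7, either way. A call with a gripper value outside its range is refused whole. "jaw" is the opening, from 0 (shut) to 1 (fully open), set as the call begins (left out, the last holds). The fingers move at their own pace and stop on an object; "grip_force" is the grip in N (left out, the last holds). Time passes only in rows, so rows that do not move let the fingers close, or fill a call up. It gives the time, the measured TCP pose, the force, the opening and the grip force at its end, in the units of the state.
- robot.state(): the state, without advancing time (a new reading comes with each control period).
- viewer.camera(name): name is "scene" or "top" or "wrist"; returns (picture, depth): 400x640x3 uint8, red, green, blue; 400x640 float32, m along the optical axis (not along the pixel's ray), 0 where there is no reading.
- viewer.camera_model(name): a dict with "fovy" (degrees; the focal length in pixels is half the picture's height over the tangent of half this angle, whatever the lens; pixels are square), "cx", "cy" (the principal point, pixels), "rvec" (rotation vector, rad) and "tvec" (3), from world to camera coordinates, as OpenCV has them. Camera axes: x right, y down, z forward; pixel columns grow to the right and rows downward; lengths in m; the calibration is good to about 2 mm. A picture is of the moment at which its call begins: read the wrist's pose just before it. camera_model takes no time and is no camera call; for the wrist camera it gives the pose at the moment of the call.
- robot.job_done(): hands the job in; it is judged then, once.
Trained networks look in the newest picture that a camera, given by its name, has taken for a name from the list of things; names that differ only in an ending like _2 or _b are one class to them, and where a whole thing is asked for, a point or a joint stands for the part that bears it (a point fixed in the world has none). Each returns a list of dicts, best first, with "conf" (0 to 1); they miss things now and then, are a little off and sometimes report something else, mostly with a low value. They report only what shows in the picture. A call takes as long as a camera call.
- nets.boxes_of(camera, name): "bbox" ([centre column, centre row, width, height] in pixels, round what is visible of it).
- nets.trace(camera, name): "pixels" (400x640 bool, what is visible of it) and "bbox" ([centre column, centre row, width, height] in pixels, round what is visible of it).
The state is a dict: "time": time; "joint_pos": joint angles; "dq": joint speeds; "joint_efforts": joint torques, N m; "tcp_pos": TCP position; "eef_rot": TCP orientation; "ft_force": force on the tool from outside, world axes, zero at the start; "moment": the same for the moment, N m; "opening": finger opening in m; "grip_force": force on a finger pad.
Only numpy, scipy, OpenCV 4.12 (cv2) and the standard library are available. Lean on these libraries where they do the work, as an engineer would, in place of code of your own. Each camera call takes 0.05 s, during which the arm holds its last target. There are 200 camera calls.

TASK

The olive jar stands loose in the one-handed jar vise with its red screw cap tight. Wind the vise's handwheel (the one with the red finger knob) clockwise until the sprung jaw pad has pushed the jar home against the fixed V jaw, and a little further, about a third of a turn, so that the jar is firmly braced (it is glass, do not force it). Then unscrew the cap until its threads let go, lift it straight up off the jar, and finish while still holding it level just above the open mouth, a centimetre or two clear of it, with the jar still clamped upright in the vise and the other things on the worktop left alone.

Things in the scene. Friction and masses are not known exactly. Their poses are not given: they have to be found in the camera images.
- jar_vise: One-handed jar vise, stuck to the worktop: pale wooden base 116 x 346 mm, its top 16 mm up. Origin at the centre of the base's underside; y runs along the base from the grey gearbox with the handwheel (-y end) to the fixed aluminium V jaw with black rubber faces (+y end), z up. Jaws and carriage end at most 64 mm above the worktop, the gearbox at 60 mm (hub plate 67 mm).
- wheel_axis (a point): Point on the upright axis of the handwheel, 100 mm above the worktop, level with the middle of the finger knob. The wheel has an 80 mm rim (plastic bar 11 mm thick) whose top is 78 mm above the worktop. 200 mm from the jar seat.
- knob_grip (a point): Centre of the red upright finger knob on the wheel's rim, 40 mm from the wheel's axis: a round post 18 to 19 mm in diameter, 44 mm tall, from 79 to 123 mm above the worktop. It turns freely about its own upright axis, so that fingers holding it can keep their direction while they carry it round.
- handwheel (a joint): Angle of the handwheel, rad; grows clockwise seen from above, which closes the jaw. Starts between 0 and 3, can reach 15.7. One turn (6.28) moves the jaw 12 mm. Turning takes about 2 to 4 N at the finger knob; it stays where it is left and holds the clamp.
- jaw (a joint): Travel of the jaw carriage along the vise's +y, m: 0.012 per turn of the handwheel. With the jar home in the V jaw the pad just touches it at 0.020. From there the pad's springs yield: 10 N at first touch, then 5 N more per mm, up to 7 mm (45 N at 0.027); beyond that it is solid and the force climbs steeply.
- jaw_pad: Sprung rubber pad of the moving jaw, 52 x 42 mm, that presses on the jar. Origin at the centre of its flat pressing face, which looks along the vise's +y; 38 mm above the worktop.
- jar_seat (a point): Point on the top of the vise's base where the jar's axis stands when the jar is home against the V jaw. At the start the jar stands loose, 4 to 10 mm short of it towards the gearbox and up to 1.5 mm aside.
- jar: Glass jar of green olives, about 0.45 kg, body 68 mm in diameter and 80 mm tall; mouth 44 mm across, 113.5 mm above its underside (115 mm with the white sealing ring). Origin at the centre of its underside, which stands on the vise's base; z up. Three thread ridges start 120 degrees apart round the neck, 52 mm over the ridges.
- cap: Red ribbed screw cap, 61 mm diameter, 30 mm tall, 40 g. Origin: centre of its lower rim, z up; at first the rim is 88.5 mm above the jar's underside, the top 134.5 mm above the worktop. Unscrews anticlockwise from above, rising 20 mm per turn: tight (0.3 to 0.5 N m) for 30 degrees, then easy; threads let go after 150 degrees (2.6 rad), 8 mm up; then it lifts off. Stays put when let go midway.
- bowl: White bowl for the olives, 130 mm in diameter, 63 mm tall, origin under its centre; a bystander.
- tin: Food tin, 58 mm in diameter, 72 mm tall, origin under its centre; a bystander.
- mug: Green mug, 90 x 118 mm with handle, 92 mm tall, origin under its centre; a bystander.
- spoon: Spoon with a red handle, 188 x 40 x 16 mm, lying, origin under its centre; a bystander.

How it is judged:
On the way, in this order (a step that is already met when the one before it is completed fails the run):
1. the jar is clamped: home in the V jaw with the pad pressing on it (contact force between jaw_pad and jar above 12 N and horizontal distance between jar and jar_seat below 0.005 m), for 0.3 s.
2. the cap is unscrewed until it has risen on its thread, the jar still clamped (z of cap in the frame of jar above 0.0945 m and contact force between jaw_pad and jar above 12 N), for 0.1 s.
3. the threads have let go and the cap is lifted clear of the mouth (z of cap in the frame of jar above 0.118 m and contact force between cap and jar below 0.3 N and contact force between the fingers and cap above 1 N), for 0.2 s.
At the end, for the whole second after the job is handed in: Fingers hold the cap still, within 0.2 rad of level, within 15 mm of the jar's axis, rim 3 to 36 mm above the sealing ring, not touching the jar; jar upright on the base, within 6 mm of its seat, pad still pressing over 12 N; bowl, tin, mug, spoon moved under 20 mm (all of step 3 and z of cap in the frame of jar below 0.151 m and horizontal distance between cap and jar below 0.015 m and angle between cap's own z axis and vertical below 0.2 rad and contact force between jaw_pad and jar above 12 N and angle between jar's own z axis and vertical below 0.1 rad and z of jar in the frame of jar_vise below 0.022 m and horizontal distance between jar and jar_seat below 0.006 m and linear speed of cap below 0.02 m/s and distance of each of bowl, tin, mug, spoon from where it was at the start of the episode below 0.02 m); the arm keeps its last pose, push and grip.
It fails at once if the glass jar is squeezed with more than 150 N (contact force between jaw_pad and jar above 150 N).
It fails at once if the jar is pulled out of the vise or tipped (z of jar in the frame of jar_vise above 0.03 m or angle between jar's own z axis and vertical above 0.2 rad).
It fails at once if bowl, tin, mug or spoon is knocked away (distance of any of bowl, tin, mug, spoon from where it was at the start of the episode above 0.03 m).
It also fails if it takes over 69 s, if anything falls off the work surface, if the arm or the gripper's body presses on something with over 40 N, if the wrist force passes 120 N, or if a joint passes its speed limit or range.

## Working session

There is one attempt and no reset: what is moved stays moved. The work goes in short steps, Python scripts to look and compute and a tool call to move; the robot and the scene stay as the last step left them, time stands still between calls to the robot, and variables do not carry over. Pictures are saved under pics/ and viewed, at most 10 in all, crops included, and the job is handed in when it is done.

Besides the shell and the picture viewer there is one more tool, called after ">>>" by a JSON object that holds its "method" and its "body". drive_tool: Moves the arm, as the interface text tells. Its arguments: {"type":"object","properties":{"targets":{"type":"string"},"jaw":{"type":"number"},"grip_force":{"type":"number"}},"required":["targets"]}

```bash
mkdir -p pics
cat > h.py <<'E'
import numpy as np,cv2
from plant import robot,viewer,nets
def cloud(cam,img_d=None):
    im,d=viewer.camera(cam) if img_d is None else img_d
    m=viewer.camera_model(cam)
    f=200/np.tan(np.radians(m['fovy'])/2)
    R,_=cv2.Rodrigues(np.array(m['rvec'],float));t=np.array(m['tvec'],float).ravel()
    v,u=np.mgrid[:400,:640]
    P=np.stack([(u-m['cx'])/f*d,(v-m['cy'])/f*d,d],-1)
    W=(P-t)@R
    W[d<=0]=np.nan
    return im,W
def save(n,im): cv2.imwrite('pics/'+n+'.png',im[:,:,::-1])
E
python3 - <<'E'
from h import *
s=robot.state();print(s['tcp_pos'],s['eef_rot'],s['time'],robot.grip_depth)
for c in ['top','scene']:
    im,W=cloud(c);save(c+'0',im)
    for n in ['jar_vise','knob_grip','handwheel','jar','cap','bowl','tin','mug','spoon','jaw_pad']:
        for r in nets.trace(c,n)[:1]:
            p=W[r['pixels']];p=p[~np.isnan(p[:,0])]
            if len(p): print(c,n,round(r['conf'],2),np.round(r['bbox']),len(p),'med',np.median(p,0).round(4),'lo',np.percentile(p,3,axis=0).round(3),'hi',np.percentile(p,97,axis=0).round(3))
E
```

```text
[ 0.20814994 -0.48168589  0.23082661] [-5.27082447e-04  9.79285527e-01  2.02483527e-01 -1.17342100e-05] 0.0 0.0187
top jar_vise 0.7 [331. 215.  22.  24.] 392 med [ 0.5639 -0.0384  0.0597] lo [ 0.534 -0.064  0.022] hi [ 0.592 -0.003  0.066]
top knob_grip 0.17 [185. 252.  18.  60.] 399 med [0.5094 0.4203 0.0067] lo [ 0.385  0.399 -0.003] hi [0.554 0.447 0.018]
top handwheel 0.68 [370. 218.  31.  32.] 427 med [ 0.5514 -0.1484  0.077 ] lo [ 0.513 -0.19   0.066] hi [ 0.592 -0.106  0.122]
top jar 0.38 [307. 222.  24.  12.] 45 med [0.5458 0.0372 0.0901] lo [0.541 0.019 0.042] hi [0.556 0.068 0.101]
top cap 0.75 [309. 212.  18.  22.] 355 med [0.5725 0.044  0.1345] lo [0.546 0.018 0.126] hi [0.599 0.07  0.14 ]
top bowl 0.67 [440. 193.  46.  44.] 1513 med [ 0.6307 -0.3699  0.0197] lo [ 0.573 -0.42   0.003] hi [ 0.686 -0.306  0.063]
top tin 0.7 [327. 152.  21.  21.] 353 med [ 0.7617 -0.0239  0.0683] lo [ 0.738 -0.049  0.002] hi [0.791 0.003 0.075]
top mug 0.97 [193. 193.  38.  32.] 837 med [0.6445 0.3953 0.0372] lo [0.599 0.339 0.004] hi [0.679 0.431 0.095]
top spoon 0.53 [186. 251.  19.  61.] 
[... 476 characters left out ...]
[306. 230.  59.  67.] 1963 med [ 0.5741 -0.1324  0.0455] lo [ 0.508 -0.198  0.013] hi [0.627 0.094 0.091]
scene cap 0.5 [316. 191.  19.  15.] 257 med [0.5792 0.0247 0.1327] lo [0.551 0.01  0.107] hi [0.605 0.063 0.139]
scene bowl 0.57 [315. 294.  52.  48.] 1646 med [ 0.625  -0.3388  0.035 ] lo [ 0.57  -0.425  0.01 ] hi [ 0.685 -0.301  0.063]
scene tin 0.74 [372. 228.  21.  25.] 447 med [ 0.7675 -0.0462  0.052 ] lo [ 0.741 -0.057  0.004] hi [0.793 0.003 0.073]
scene mug 0.81 [343. 164.  24.  33.] 552 med [0.6455 0.3554 0.0646] lo [0.604 0.333 0.001] hi [0.683 0.434 0.093]
scene spoon 0.34 [309. 229.  63.  68.] 2094 med [ 0.5759 -0.1304  0.0406] lo [ 0.504 -0.198  0.006] hi [0.63  0.1   0.088]
```

Run:
```python
from h import *
from scipy.optimize import least_squares
def circ(p): 
    r=least_squares(lambda q:np.hypot(p[:,0]-q[0],p[:,1]-q[1])-q[2],[*p[:,:2].mean(0),.04],loss='soft_l1',f_scale=.002).x; return r.round(4)
for c in ['top','scene']:
    im,W=cloud(c); P=W.reshape(-1,3);P=P[~np.isnan(P[:,0])]
    reg=P[(abs(P[:,0]-.553)<.06)&(abs(P[:,1]+.149)<.06)]
    rim=reg[(reg[:,2]>.071)&(reg[:,2]<.082)]; rr=np.hypot(rim[:,0]-.553,rim[:,1]+.149)
    print(c,'rim',len(rim),circ(rim[rr>.03]))
    k=reg[(reg[:,2]>.09)];print('knob',len(k),k.mean(0).round(4),k[k[:,2]>.117].mean(0).round(4),k.min(0),k.max(0))
    g=P[(abs(P[:,0]-.573)<.05)&(abs(P[:,1]-.044)<.05)&(P[:,2]>.128)];print('captop',len(g),g.mean(0).round(4),g.min(0),g.max(0))
    b=P[(abs(P[:,0]-.565)<.15)&(abs(P[:,1]+.03)<.22)&(P[:,2]>.011)&(P[:,2]<.02)]
    print('base',len(b),cv2.minAreaRect((b[:,:2]*1000).astype(np.float32)))
    save(c+'z',cv2.resize(im[120:320,220:480],(780,600),interpolation=cv2.INTER_CUBIC))
m=viewer.camera_model('wrist');print(m, robot.state()['tcp_pos'])
```

```text
top rim 353 [ 0.5524 -0.1491  0.0397]
knob 39 [ 0.5479 -0.1088  0.1171] [ 0.5492 -0.1091  0.122 ] [ 0.53968617 -0.11768691  0.09158183] [ 0.55627693 -0.10107675  0.12718551]
captop 342 [0.5743 0.0439 0.1348] [0.54618353 0.0152078  0.12805815] [0.60405626 0.07295974 0.14405774]
base 1703 ((545.5256958007812, 12.334564208984375), (419.0990905761719, 232.99725341796875), 73.57344818115234)
scene rim 303 [ 0.5549 -0.1548  0.0399]
knob 63 [ 0.551  -0.117   0.1097] [ 0.5513 -0.1157  0.1214] [ 0.53991449 -0.12510058  0.09131762] [ 0.55929911 -0.10598085  0.12538178]
captop 156 [0.5778 0.0359 0.1349] [0.54932564 0.00651851 0.12859945] [0.60619909 0.07059869 0.13927653]
base 694 ((580.8004760742188, -1.2029571533203125), (419.2254943847656, 163.643798828125), 73.48959350585938)
{'fovy': 58.34452531198998, 'cx': 318.54814940929145, 'cy': 196.8456850027955, 'rvec': array([-2.41495237,  1.58784503,  0.23153688]), 'tvec': array([-0.52435917, -0.03661607,  0.37886491])} [ 0.20819897 -0.48198302  0.23127195]
```

View pics/topz.png

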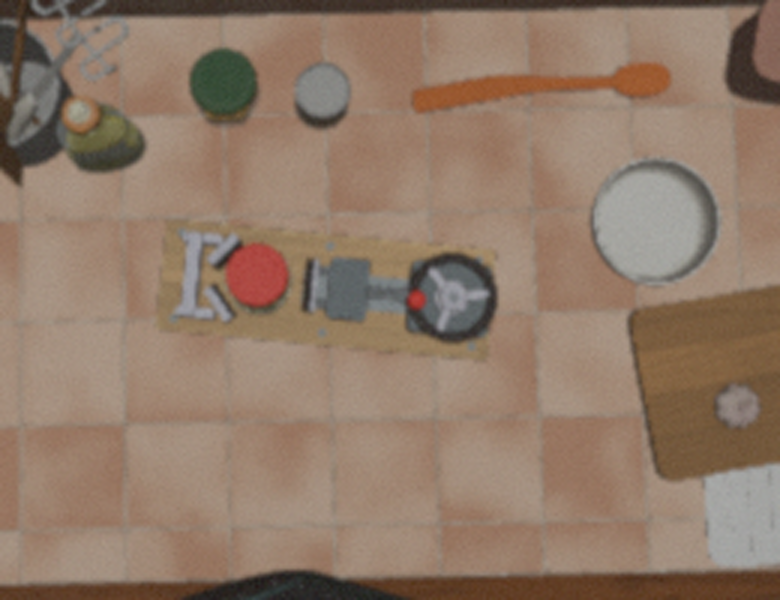

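>>> {"method": "drive_tool", "body": {"targets": "0.03 0.04 0 0;0.03 0.04 0 0;0.03 0.04 0 0;0.03 0.04 0 0;0.03 0.04 0 0;0.03 0.04 0 0;0.03 0.04 0 0;0.03 0.04 0 0", "jaw": 1}}

```text
time: 2.2
tcp_pos: [0.449, -0.1605, 0.2314]
eef_rot: [0.0, 0.979, 0.202, 0.0]
ft_force: [-0.5, 0.1, 0.1]
opening: 0.085
grip_force: 0.0
```

```bash
cat > w.py <<'E'
from h import *
import sys
from scipy.optimize import least_squares
s=robot.state();print(s['time'],s['tcp_pos'].round(4),s['joint_pos'].round(3))
im,W=cloud('wrist');save(sys.argv[1],im)
m=viewer.camera_model('wrist');R,_=cv2.Rodrigues(m['rvec']);print('cam',(-R.T@m['tvec']).round(3),R[2].round(3))
def circ(p): return least_squares(lambda q:np.hypot(p[:,0]-q[0],p[:,1]-q[1])-q[2],[*p[:,:2].mean(0),.04],loss='soft_l1',f_scale=.002).x.round(4)
P=W.reshape(-1,3);P=P[~np.isnan(P[:,0])]
reg=P[(abs(P[:,0]-.553)<.06)&(abs(P[:,1]+.149)<.06)]
rim=reg[(reg[:,2]>.074)&(reg[:,2]<.081)]; rr=np.hypot(rim[:,0]-.553,rim[:,1]+.149);rim=rim[(rr>.03)&(rr<.05)]
if len(rim)>20: print('rim',len(rim),circ(rim))
k=reg[reg[:,2]>.119]
if len(k): print('knobtop',len(k),k.mean(0).round(4),((k.min(0)+k.max(0))/2).round(4))
k=reg[(reg[:,2]>.088)&(reg[:,2]<.118)]
if len(k)>20: print('knobside',circ(k))
g=P[(abs(P[:,0]-.573)<.05)&(abs(P[:,1]-.05)<.05)&(P[:,2]>.130)&(P[:,2]<.14)]
if len(g): print('cap',len(g),((np.percentile(g,1,0)+np.percentile(g,99,0))/2).round(4),np.ptp(g,0).round(3),g[:,2].mean())
for n in ['knob_grip','cap','jaw_pad']:
    for r in nets.boxes_of('wrist',n)[:1]: print(n,r['conf'],np.round(r['bbox']))
E
python3 w.py w1
```

```text
2.2 [ 0.449  -0.1605  0.2314] [-0.514  0.18  -0.16   1.23  -0.     2.219]
cam [ 0.518 -0.127  0.374] [-0.261 -0.113 -0.959]
rim 3657 [ 0.5549 -0.146   0.0389]
knobtop 542 [ 0.5517 -0.1059  0.1216] [ 0.5521 -0.106   0.1217]
knobside [-111.282   -57.5296  125.7087]
knob_grip 0.68 [309.  31.  24.  37.]
jaw_pad 0.45 [205.   3.   9.   6.]
```

View pics/w1.png

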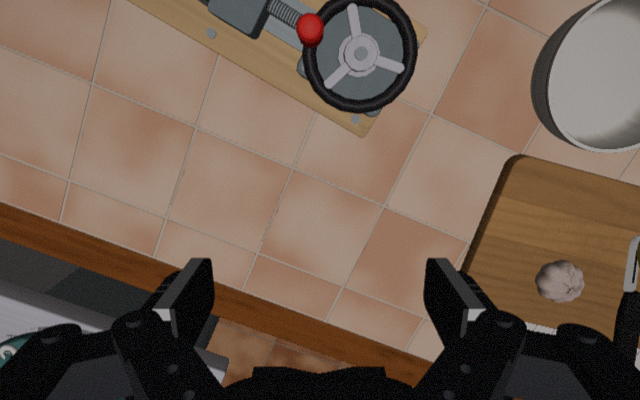

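>>> {"method": "drive_tool", "body": {"targets": "0.03 0.03 0 0;0.03 0.03 0 0;0.03 0.03 0 0;0.03 0.02 0 0;0.01 0 0 0;0 0 0 0;0 0 0 0;0 0 0 0"}}

```text
time: 3.4
tcp_pos: [0.5776, -0.0526, 0.2316]
eef_rot: [0.0, 0.979, 0.202, 0.0]
ft_force: [-0.2, -0.4, -0.1]
opening: 0.0854
grip_force: 0.0
```

```bash
python3 w.py w2
```

```text
3.4 [ 0.5776 -0.0526  0.2316] [-0.231  0.359  0.094  1.306 -0.     2.504]
cam [ 0.645 -0.023  0.374] [-0.262 -0.113 -0.958]
rim 2209 [ 0.5545 -0.1479  0.0395]
knobtop 9064 [ 0.6017 -0.0995  0.283 ] [ 0.5776 -0.1032  0.2174]
knobside [ 0.55   -0.1095  0.0089]
cap 6220 [0.5767 0.0434 0.1335] [0.06  0.06  0.007] 0.13441449435913305
knob_grip 0.59 [370. 243.  22.  35.]
cap 0.72 [193. 144. 100.  93.]
jaw_pad 0.56 [278. 161.  49.  64.]
```

View pics/w2.png

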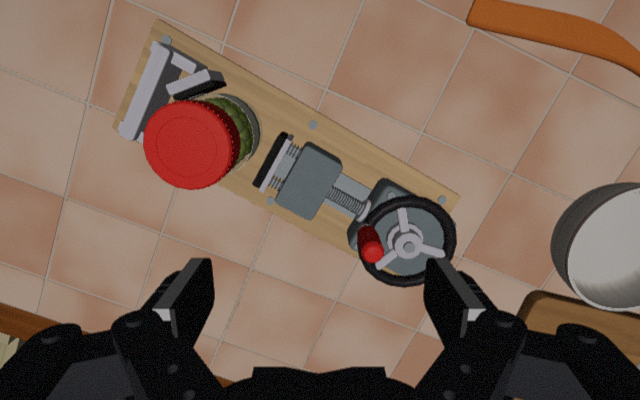

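```bash
cat > pad.py <<'E'
from h import *
im,W=cloud('wrist');P=W.reshape(-1,3);P=P[~np.isnan(P[:,0])]
A=np.array([.554,-.148])
b=P[(P[:,2]>.011)&(P[:,2]<.021)&(abs(P[:,0]-.565)<.1)&(abs(P[:,1]+.03)<.2)]
print('base',cv2.minAreaRect((b[:,:2]*1000).astype(np.float32)))
r=cv2.minAreaRect((b[:,:2]*1000).astype(np.float32))
phi=np.radians(6.6)
ey=np.array([np.sin(phi),np.cos(phi)]);ex=np.array([ey[1],-ey[0]])
Q=np.c_[(P[:,:2]-A)@ex,(P[:,:2]-A)@ey,P[:,2]]
c=Q[(abs(Q[:,0])<.035)&(Q[:,1]>.05)&(Q[:,1]<.165)&(Q[:,2]>.03)&(Q[:,2]<.07)]
for z0 in (.035,.045,.05,.055,.06):
  k=c[(c[:,2]>z0)&(c[:,2]<z0+.005)]; print(z0,len(k),np.percentile(k[:,1],[1,50,90,97,99,99.7]).round(4) if len(k)>20 else '', np.percentile(k[:,0],[2,98]).round(3) if len(k)>20 else '')
g=Q[(abs(Q[:,0])<.05)&(abs(Q[:,1]-.195)<.045)&(Q[:,2]>.130)&(Q[:,2]<.14)]
print('cap',len(g),((np.percentile(g,1,0)+np.percentile(g,99,0))/2).round(4))
E
python3 pad.py
```

```text
base ((567.9243774414062, -25.199554443359375), (344.7582702636719, 116.17620086669922), 83.50386047363281)
0.035 62 [0.0581 0.1187 0.1599 0.1636 0.1642 0.1645] [-0.011  0.031]
0.045 579 [0.0507 0.0759 0.1331 0.1606 0.1624 0.1638] [-0.021  0.031]
0.05 73 [0.0782 0.1221 0.1616 0.164  0.1646 0.1648] [-0.02   0.031]
0.055 1431 [0.0825 0.1186 0.1448 0.1467 0.1592 0.1622] [-0.029  0.03 ]
0.06 2313 [0.0847 0.106  0.1368 0.1431 0.146  0.1622] [-0.027  0.027]
cap 6198 [0.0004 0.1927 0.1337]
```

>>> {"method": "drive_tool", "body": {"targets": "-0.014 -0.028 0 0;-0.014 -0.027 0 0;0 0 0 0;0 0 -0.04 0;0 0 -0.04 0;0 0 -0.04 0;0 0 -0.024 0;0 0 0 0", "jaw": 0.6}}

```text
time: 4.65
tcp_pos: [0.5495, -0.1061, 0.0861]
eef_rot: [-0.001, 0.979, 0.203, -0.001]
ft_force: [0.1, -0.2, -0.1]
opening: 0.051
grip_force: 0.0
```

>>> {"method": "drive_tool", "body": {"targets": "0 0 0 0;0 0 0 0;0 0 0 0;0 0 0 0;0 0 0 0;0 0 0 0;0 0 0 0;0 0 0 0", "jaw": 0, "grip_force": 25}}

```text
time: 5.65
tcp_pos: [0.5516, -0.1081, 0.0889]
eef_rot: [0.002, 0.979, 0.202, 0.001]
ft_force: [2.9, -6.4, 2.3]
opening: 0.0178
grip_force: 27.6
```

>>> {"method": "drive_tool", "body": {"targets": "0.0155 -0.0027 0 0;0.0137 -0.0075 0 0;0.0098 -0.0122 0 0;0.0044 -0.0150 0 0;-0.0017 -0.0155 0 0;-0.0075 -0.0137 0 0;-0.0122 -0.0098 0 0;-0.0150 -0.0044 0 0"}}

```text
time: 6.65
tcp_pos: [0.5583, -0.1881, 0.0889]
eef_rot: [0.0, 0.979, 0.202, 0.002]
ft_force: [3.1, 17.2, 12.7]
opening: 0.0178
grip_force: 28.6
```

>>> {"method": "drive_tool", "body": {"targets": "-0.0155 0.0032 0.001 0;-0.0137 0.0075 0 0;-0.0098 0.0122 0 0;-0.0044 0.0150 0 0;0.0017 0.0155 0 0;0.0075 0.0137 0 0;0.0122 0.0098 0 0;0.0150 0.0044 0 0"}}

```text
time: 7.65
tcp_pos: [0.5519, -0.1082, 0.0897]
eef_rot: [0.003, 0.979, 0.202, 0.001]
ft_force: [1.7, -20.7, -3.9]
opening: 0.0176
grip_force: 27.7
```

>>> {"method": "drive_tool", "body": {"targets": "0.0151 -0.0027 0 0;0.0133 -0.0073 0 0;0.0095 -0.0119 0 0;0.0043 -0.0146 0 0;-0.0017 -0.0151 0 0;-0.0073 -0.0133 0 0;-0.0119 -0.0095 0 0;-0.0146 -0.0043 0 0"}}

```text
time: 8.65
tcp_pos: [0.5589, -0.1883, 0.0898]
eef_rot: [0.003, 0.979, 0.202, 0.002]
ft_force: [4.6, -6.3, 1.9]
opening: 0.0178
grip_force: 28.2
```

>>> {"method": "drive_tool", "body": {"targets": "-0.0151 0.0017 0 0;-0.0133 0.0073 0 0;-0.0095 0.0119 0 0;-0.0043 0.0146 0 0;0.0017 0.0151 0 0;0.0073 0.0133 0 0;0 0 0 0;0 0 0 0"}}

```text
time: 9.65
tcp_pos: [0.5267, -0.1227, 0.0899]
eef_rot: [0.002, 0.979, 0.202, 0.002]
ft_force: [11.6, -8.8, -4.4]
opening: 0.0178
grip_force: 27.6
```

Run:
```python
from h import *
s=robot.state();print(s['time'],s['tcp_pos'],s['ft_force'])
im,W=cloud('top');save('t2',cv2.resize(im[170:260,260:400],(700,450),interpolation=cv2.INTER_CUBIC))
P=W.reshape(-1,3);P=P[~np.isnan(P[:,0])]
g=P[(abs(P[:,0]-.575)<.05)&(abs(P[:,1]-.05)<.05)&(P[:,2]>.128)&(P[:,2]<.145)];print(len(g),g.mean(0).round(4),'before .5743 .0439')
```

```text
9.65 [ 0.52665729 -0.12273854  0.08986921] [11.64009861 -8.77447798 -4.428473  ]
339 [0.5751 0.0489 0.135 ] before .5743 .0439
```

View pics/t2.png

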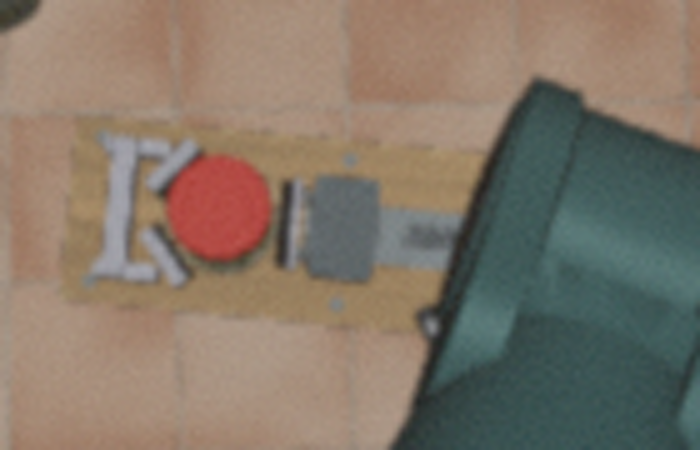

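>>> {"method": "drive_tool", "body": {"targets": "0.0119 0.0095 0 0;0.0146 0.0043 0 0;0 0 0 0;0 0 0 0;0 0 0 0;0 0 0 0;0 0 0 0;0 0 0 0"}}

```text
time: 10.7
tcp_pos: [0.5513, -0.1088, 0.0898]
eef_rot: [0.002, 0.979, 0.202, 0.001]
ft_force: [2.2, -8.4, 3.4]
opening: 0.0175
grip_force: 28.4
```

Run:
```python
from h import *
s=robot.state();print(s['time'],s['tcp_pos'],s['ft_force'])
for i in range(3):
    im,W=cloud('top')
    P=W.reshape(-1,3);P=P[~np.isnan(P[:,0])]
    g=P[(abs(P[:,0]-.575)<.05)&(abs(P[:,1]-.05)<.05)&(P[:,2]>.128)&(P[:,2]<.145)];print(len(g),g.mean(0).round(4))
```

```text
10.7 [ 0.55130455 -0.10877412  0.0897611 ] [ 2.2252574  -8.42691645  3.37319683]
339 [0.5748 0.049  0.1347]
342 [0.5748 0.0491 0.1349]
340 [0.5749 0.0488 0.1348]
```

>>> {"method": "drive_tool", "body": {"targets": "0 0 0 0;0 0 0 0;0 0 0 0;0 0 0.04 0;0 0 0.05 0;0.009 0.018 0.05 0;0.009 0.018 0 0;0.008 0.018 0 0", "jaw": 1}}

```text
time: 11.85
tcp_pos: [0.5764, -0.0525, 0.2277]
eef_rot: [-0.0, 0.979, 0.202, -0.0]
ft_force: [-1.0, -0.2, 0.5]
opening: 0.0856
grip_force: 0.0
```

```bash
python3 w.py w3; python3 pad.py
```

```text
11.85 [ 0.5764 -0.0525  0.2277] [-0.232  0.358  0.083  1.296  0.     2.502]
cam [ 0.644 -0.021  0.369] [-0.264 -0.113 -0.958]
rim 2011 [ 0.5546 -0.1466  0.0395]
knobtop 8205 [ 0.6015 -0.0996  0.2813] [ 0.5764 -0.1025  0.2154]
knobside [ 0.547  -0.1082  0.0089]
cap 6446 [0.5773 0.0505 0.1335] [0.06  0.06  0.007] 0.13393460192050125
knob_grip 0.8 [370. 247.  26.  40.]
cap 0.62 [186. 139. 105.  94.]
jaw_pad 0.83 [256. 151.  46.  62.]
base ((567.9103393554688, -25.504302978515625), (344.0924377441406, 116.24919891357422), 83.4561996459961)
0.035 66 [0.0571 0.1344 0.1563 0.161  0.1625 0.1628] [-0.021  0.031]
0.045 577 [0.0505 0.0743 0.1495 0.1513 0.1571 0.162 ] [-0.02   0.031]
0.05 65 [0.0939 0.1407 0.1542 0.1597 0.1612 0.1614] [-0.021  0.031]
0.055 1126 [0.1056 0.1427 0.162  0.1636 0.1641 0.1643] [-0.029  0.03 ]
0.06 2822 [0.1074 0.1296 0.1544 0.1605 0.1623 0.1636] [-0.027  0.028]
cap 6554 [0.0006 0.1975 0.1337]
```

View pics/w3.png

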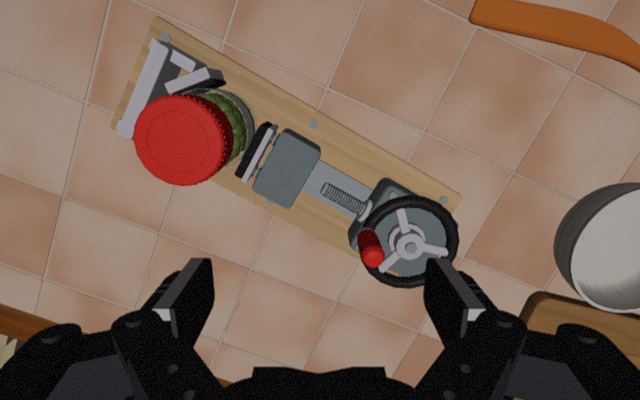

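>>> {"method": "drive_tool", "body": {"targets": "0 0.035 0 0;0 0.035 0 0;0 0.032 0 0;0 0 -0.04 0;0 0 -0.04 0;0 0 -0.03 0;0 0 -0.018 0;0 0 0 0", "jaw": 1}}

```text
time: 13.1
tcp_pos: [0.5751, 0.0481, 0.099]
eef_rot: [-0.0, 0.979, 0.202, -0.001]
ft_force: [0.0, -0.2, 0.1]
opening: 0.0852
grip_force: 0.0
```

>>> {"method": "drive_tool", "body": {"targets": "0 0 0 0;0 0 0 0;0 0 0 0;0 0 0 0;0 0 0 0;0 0 0 0;0 0 0 0;0 0 0 0", "jaw": 0, "grip_force": 30}}

```text
time: 14.1
tcp_pos: [0.5767, 0.0484, 0.1014]
eef_rot: [0.0, 0.979, 0.202, 0.001]
ft_force: [-1.1, -1.6, 6.7]
opening: 0.0597
grip_force: 31.8
```

>>> {"method": "drive_tool", "body": {"targets": "0 0 0 0;0 0 0.0003 5;0 0 0.0006 10;0 0 0.0006 10;0 0 0.0006 10;0 0 0.0006 10;0 0 0.0006 10;0 0 0 0", "grip_force": 60}}

```text
time: 15.1
tcp_pos: [0.5765, 0.0485, 0.104]
eef_rot: [0.0, 0.775, 0.631, 0.0]
ft_force: [-0.8, 1.1, -0.3]
opening: 0.0587
grip_force: 64.2
```

Run:
```python
from h import *
s=robot.state();print(s['joint_pos'].round(3),s['ft_force'].round(1),s['moment'].round(2),s['eef_rot'])
im,W=cloud('scene');save('s4',cv2.resize(im[160:270,250:390],(760,600),interpolation=cv2.INTER_CUBIC))
```

```text
[-0.057  0.418 -0.167  0.984 -0.     1.718] [-0.8  1.1 -0.3] [ 0.01  0.04 -0.03] [2.73036002e-04 7.75482287e-01 6.31369205e-01 2.74473804e-04]
```

View pics/s4.png

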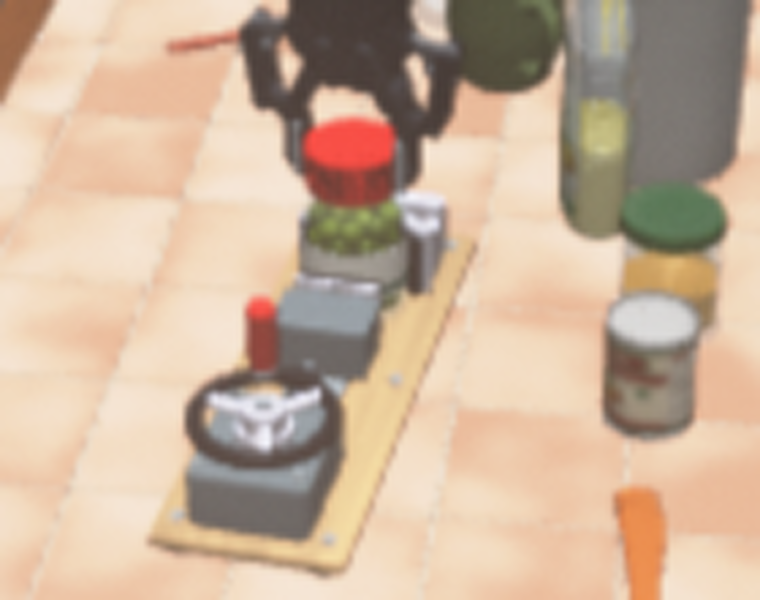

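>>> {"method": "drive_tool", "body": {"targets": "0 0 0.0006 10;0 0 0.0005 10;0 0 0.0006 10;0 0 0.0005 10;0 0 0.0006 10;0 0 0.0005 10;0 0 0.0006 10;0 0 0.0005 10"}}

```text
time: 16.15
tcp_pos: [0.5762, 0.0485, 0.1081]
eef_rot: [0.0, 0.187, 0.982, -0.0]
ft_force: [-0.3, -0.0, -1.1]
opening: 0.0588
grip_force: 64.2
```

>>> {"method": "drive_tool", "body": {"targets": "0 0 0.0006 10;0 0 0.0005 10;0 0 0.0006 10;0 0 0.001 5;0 0 0.001 0;0 0 0.001 0;0 0 0 0;0 0 0 0"}}

```text
time: 17.15
tcp_pos: [0.5762, 0.0486, 0.1127]
eef_rot: [0.0, -0.116, 0.993, 0.0]
ft_force: [-0.6, 0.2, -0.3]
opening: 0.059
grip_force: 64.2
```

>>> {"method": "drive_tool", "body": {"targets": "0 0 0.003 0;0 0 0.005 0;0 0 0.006 0;0 0 0.006 0;0 0 0.006 0;0 0 0.004 0;0 0 0 0;0 0 0 0"}}

```text
time: 18.15
tcp_pos: [0.5761, 0.0485, 0.1425]
eef_rot: [-0.0, -0.116, 0.993, 0.0]
ft_force: [-0.3, 0.1, -0.4]
opening: 0.0587
grip_force: 64.2
```

Run:
```python
from h import *
s=robot.state();print(s['tcp_pos'].round(4),s['ft_force'].round(1),s['opening'],s['grip_force'])
im,W=cloud('scene');save('s5',cv2.resize(im[160:270,250:390],(760,600),interpolation=cv2.INTER_CUBIC))
```

```text
[0.5761 0.0485 0.1425] [-0.3  0.1 -0.4] 0.0586789276525656 64.20833503827453
```

View pics/s5.png

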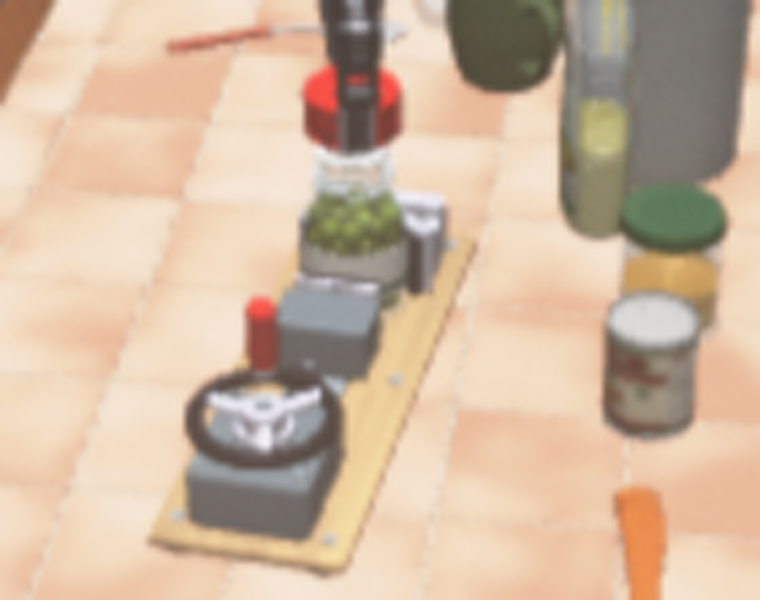

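The cap is off: the glass neck shows below it at about (355,170), and the jar still stands in the vise. The cap rim should be about 15 mm above the sealing ring.

```bash
python3 -c "
from plant import robot
print(robot.job_done())"
```

```text
the job is handed in; nothing more can be done
None
```

I clamped the jar, unscrewed the cap and handed the job in with the cap held level about 15 mm above the open mouth; the pad force was never read directly, and I estimate 35–45 N, a little firmer than a third of a turn past home.

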